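# Hold the hand microscope over the keyway

### The job

Switch on the inspection lights by pressing the green button on the lamp controller fully down and letting it come back up. Then take the hand microscope out of its charging cradle and carry it over the clamps and bar lights to the keyway in the shaft: hold it there upright and still, its nose centred about 10 mm above the keyway and the long side of its body in line with the shaft. Touch neither the shaft nor its fixture and leave the other tools where they lie; finish while still holding the microscope there, so that the picture can be taken.

Things in the scene. Friction and masses are not known exactly. Their poses are not given: they have to be found in the camera images.
- microscope: Hand microscope, 145 mm, about 0.16 kg, nose down in its cradle. Origin: middle of the nose's flat end (lens); z up to its top. Black nose 22 mm dia at the end, 33 mm from z = 30 to 40 mm; grey focus ring 45 mm dia, z 40 to 50; white body z 50 to 145, 44 mm along x (long side), 32 mm along y, rounded edges: grip across the 32 mm. Blue button on the -x side.
- cradle: Fixed charging cradle: black base 100 x 80 x 18 mm (x, y, z), grey round well on its middle, 39 mm inside, 51 mm outside, rim 60 mm above the table. The microscope's focus ring rests on the rim, its nose end 20 mm above the table: lift it straight up 45 mm to clear the well. Origin: middle of the underside, z up.
- controller: Fixed lamp controller: grey box 110 x 100 x 50 mm (x, y, z) with two dials on its -x face and the green push button on the middle of its top. Origin at the middle of its underside, z up.
- lamp_button_top (a point): Middle of the top face of the green push button (28 mm dia) on the lamp controller, as it moves with the button; it is pushed straight down.
- lamp_button (a joint): Travel of the green push button in m: 0 up, 0.006 fully down. A spring brings it back; fully down takes about 5 N.
- fixture: Fixed steel plate 250 x 190 x 15 mm (x, y, z); origin: middle of its underside. V-blocks at x = -75 and 75 mm carry the shaft, each with a stirrup clamp (14 mm in x, 66 mm in y) and thumb screw up to 97 mm above the table. Black LED bar lights along x at y = -68 and 68 mm (inner faces 54 mm off the shaft's axis), with brackets to x = -85 and 85 mm, tops up to 93 mm above the table.
- shaft: Fixed steel shaft, 30 mm dia, 210 mm long plus a 22 mm dia, 30 mm journal at its +x end, clamped level in the fixture's V-blocks along the fixture's x axis, pushed up to 20 mm either way along it. Its x axis runs along the shaft, z up. Origin on its underside, straight below the keyway's middle.
- keyway (a point): Middle of the keyway (32 mm long along the shaft, 8 mm wide, 4 mm deep, rounded ends) in the top of the shaft, at the level of the top of the shaft (63 mm above the table). Axes as shaft.
- ring_gauge: Loose steel setting ring lying flat, 56 mm outside dia, 30 mm bore, 16 mm high. Origin at the middle of its underside. Leave it.
- caliper: Loose digital caliper lying flat, 230 mm along its x axis, jaws to +y, 14 mm high. Origin in the middle of the beam's length, on the table. Leave it.
- plug_gauge: Loose plug gauge lying flat, about 100 mm along its x axis, 14 mm high and wide. Origin in the middle of its underside. Leave it.
- mouse: Loose black computer mouse on a blue pad, 105 x 60 x 34 mm. Origin in the middle of its underside. Leave it.
Not all that is in view belongs to the job. What is shaped like the microscope but purple is not meant.

How it is judged:
On the way, in this order (a step that is already met when the one before it is completed fails the run):
1. the green button is pressed fully down (value of joint lamp_button above 0.0048 m), for 0.05 s.
2. the green button is let go and back up (value of joint lamp_button below 0.0012 m), for 0.1 s.
3. the microscope is gripped and lifted clear of its cradle (z of microscope in the frame of cradle above 0.062 m and contact force between microscope and the fingers above 1 N), for 0.1 s.
At the end, for the whole second after the job is handed in: Microscope gripped, still, upright within 0.1 rad; nose end within 6 mm of the keyway middle sideways and 5 to 15 mm above the shaft top; long side in line with the shaft within 0.14 rad, either way round. Nothing touches shaft or fixture; button up; other tools moved under 10 mm (horizontal distance between microscope and keyway below 0.006 m and z of microscope in the frame of keyway between 0.005 and 0.015 m and angle between microscope's own z axis and vertical below 0.1 rad and angle between the x axis of microscope and the x axis of shaft, either way round below 0.14 rad and linear speed of microscope below 0.01 m/s and angular speed of microscope below 0.1 rad/s and contact force between microscope and the fingers above 1 N and contact force between each of shaft, fixture and anything else below 0.1 N and value of joint lamp_button below 0.0012 m and distance of each of ring_gauge, caliper, plug_gauge, mouse from where it was at the start of the episode below 0.01 m); the arm keeps its last pose, push and grip.
It fails at once if the shaft or the fixture with its clamps and lights is touched (contact force between any of shaft, fixture and anything else above 0.5 N).
It fails at once if one of the other tools is moved (distance of any of ring_gauge, caliper, plug_gauge, mouse from where it was at the start of the episode above 0.01 m).
It also fails if it takes over 56 s, if anything falls off the work surface, if the arm or the gripper's body presses on something with over 40 N, if the wrist force passes 120 N, or if a joint passes its speed limit or range.

### The arm

A 6-joint arm with a two-finger parallel gripper is mounted at the origin on the work surface. World frame = base frame: x ahead of the robot, y to its left, z up, the work surface at z = 0. Lengths are in m, angles in rad, forces in N, time in s.
With the tool pointing down it reaches from about 0.3 to 0.875 m from the base axis. Payload 6.4 kg.
Tool frame: the origin (TCP) lies midway between the tips of the shut fingers; the grasp point (between the pads) lies 19 mm behind it; x points along the fingers, y is the direction in which the jaws open and shut, and the axes are right-handed (so a half turn about x gives the same grasp; the last joint's range is limited). The gripper opens to 85 mm and grips with 20 to 120 N. Pads are 22 mm wide; open, the fingers measure 114 mm over their backs; the gripper's body (76 mm by 85 mm) begins 54 mm behind the grasp point. The pads swing forward as they close: fully open they stand 13 mm farther back than shut.
Start: joints at [-1.436, 0.181, 1.607, -0, 1.354, -0.206], TCP at [0.192, -0.542, 0.231] pointing down, gripper open.
Joint ranges: [-2.99, 2.99], [-0.89, 2.07], [0.3, 2.58], [-1.14, 4.28], [0, 2.63], [-3.12, 3.12]. Speed limits (rad/s): [2.57, 2.57, 3.01, 3.14, 3.14, 3.14].

### API

Orientations are given as a unit quaternion [w, x, y, z].
In Python, from bench import ctrl gives the robot as it stands.
- The arm moves only by the tool step_arm, never from a script. Its argument "motion" is a list of rows, each a list of 7 numbers: the shift along the tool's x, y, z in mm, then the turn, a rotation vector about the tool's x, y, z in degrees, then the closure in counts, from 0 (fully open) to 255 (shut). In form: [[tx, ty, tz, rx, ry, rz, hand], ...]. A call has 1 to 10 rows; each row is the pose to reach, as a shift and turn from the pose commanded when the call began, along the tool's axes at that moment; what a row does not reach only later rows make up. A row lasts 1/8 s, in which the tool goes at most 62.5 mm and 10.7 degrees, less where a joint would pass 70% of its speed; a pose out of reach is approached as far as the arm can. A call with a gripper value outside its range is refused whole. The fingers move at their own pace and stop on an object; the grip force is fixed at half the most. Time passes only in rows, so rows that repeat a pose let the fingers close. It gives the time, the measured TCP pose, the force and the opening at its end, in the units of the state.
- ctrl.get_obs(): the state, without advancing time (a new reading comes with each control period).
- ctrl.camera(name): name is "side" or "top"; returns (picture, depth): 480x640x3 uint8, red, green, blue; 480x640 float32, m along the optical axis (not along the pixel's ray), 0 where there is no reading.
- ctrl.camera_info(name): a dict with "fx", "fy", "cx", "cy" (pixels), "T" (4x4, takes a point from camera to world coordinates). Camera axes: x right, y down, z forward; pixel columns grow to the right and rows downward; lengths in m; the calibration is good to about 2 mm. A picture is of the moment at which its call begins. camera_info takes no time and is no camera call.
- ctrl.hand_in(): hands the job in, once; it reports no verdict.
The state is a dict: "time_s": time; "q": joint angles; "dq": joint speeds; "joint_efforts": joint torques, N m; "eef_pos": TCP position; "eef_rot": TCP orientation; "wrist_force": force on the tool from outside, world axes, zero at the start; "torque": the same for the moment, N m; "opening": opening from 0.0 (shut) to 1.0 (fully open).
Only numpy, scipy, OpenCV 4.12 (cv2) and the standard library are available. Lean on these libraries where they do the work, as an engineer would, in place of code of your own. Each camera call takes 0.05 s, during which the arm holds its last target. There are 200 camera calls.

## Working session

There is one attempt and no reset: what is moved stays moved. The work goes in short steps, Python scripts to look and compute and a tool call to move; the robot and the scene stay as the last step left them, time stands still between calls to the robot, and variables do not carry over. Pictures are saved under pics/ and viewed, about 8 in all and at most 12, crops included, and the job is handed in when it is done.

Besides the shell and the picture viewer there is one more tool, called after "Request:" as name(argument=value, ...), one argument or row to a line, values as JSON. step_arm: Moves the arm, as the interface text tells. Its arguments: {"type":"object","properties":{"motion":{"type":"array","items":{"type":"array","items":{"type":"number"}}}},"required":["motion"]}

```bash
mkdir -p pics; cat > h.py <<'E'
import numpy as np,cv2
from bench import ctrl
def snap(n):
    p,d=ctrl.camera(n); np.savez(f'pics/{n}.npz',p=p,d=d); return p,d
def cloud(n):
    f=np.load(f'pics/{n}.npz'); p,d=f['p'],f['d']; c=ctrl.camera_info(n)
    v,u=np.mgrid[:480,:640]
    P=np.stack([(u-c['cx'])/c['fx']*d,(v-c['cy'])/c['fy']*d,d,np.ones_like(d)],-1)@np.array(c['T']).T
    P=P[...,:3]; P[d==0]=np.nan
    return p,P
E
python3 - <<'E'
from h import *
for n in('top','side'):
    p,d=snap(n); cv2.imwrite(f'pics/{n}0.png',p[...,::-1]); print({k:np.round(v,3).tolist() for k,v in ctrl.camera_info(n).items()})
print(ctrl.get_obs())
E
```

```text
{'fx': 463.225, 'fy': 463.225, 'cx': 317.101, 'cy': 236.845, 'T': [[0.023, -0.984, 0.175, 0.262], [-1.0, -0.024, 0.0, -0.079], [0.004, -0.175, -0.985, 1.415], [0.0, 0.0, 0.0, 1.0]]}
{'fx': 547.57, 'fy': 547.57, 'cx': 320.021, 'cy': 238.747, 'T': [[-0.995, -0.07, 0.077, 0.405], [-0.104, 0.679, -0.727, 0.964], [-0.001, -0.731, -0.683, 1.042], [0.0, 0.0, 0.0, 1.0]]}
{'time_s': 0.1, 'q': array([-1.43629513e+00,  1.81465536e-01,  1.60788060e+00, -2.33452735e-05,
        1.35380118e+00, -2.06301779e-01]), 'dq': array([ 0.00193481, -0.00045465,  0.00019388, -0.00082611,  0.00153869,
        0.000181  ]), 'joint_efforts': array([ 2.17859514e-05, -4.45881844e+01, -3.52238917e+01, -2.98913974e-04,
        4.15343689e-03,  1.13148343e-05]), 'eef_pos': array([ 0.19213249, -0.54143651,  0.23048817]), 'eef_rot': array([ 0.11936191,  0.69687675,  0.12046109, -0.6968534 ]), 'wrist_force': array([ 0.26126479,  0.67177945, -0.0595783 ]), 'torque': array([-0.0090979 , -0.00830912,  0.0185592 ]), 'opening': 1.0014365226939395}
```

View pics/top0.png

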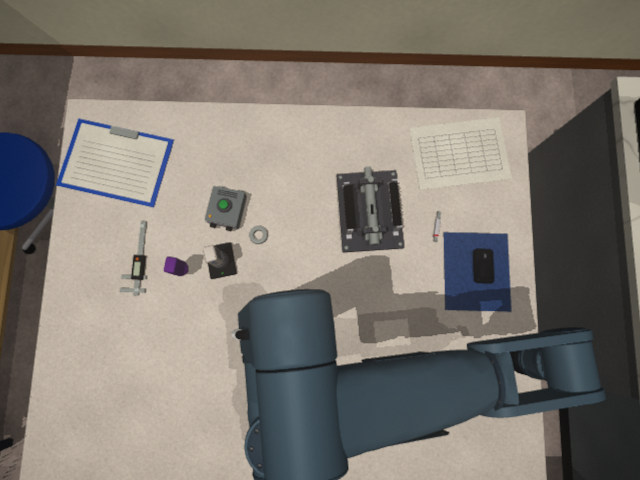

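View pics/side0.png

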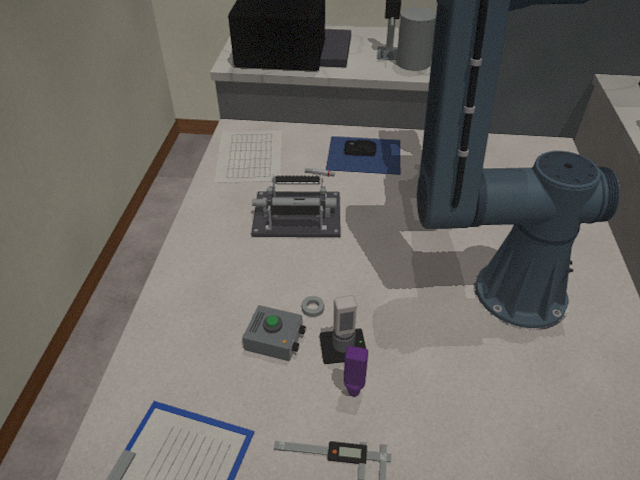

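In the top view the green button is at (224,205), the fixture's keyway at about (372,209), and the ring, caliper, plug gauge and mouse at (258,234), (138,260), (437,226) and (484,265). There are two microscope shapes. The white one at top (213,253) / side (345,320) stands in the black cradle and fits the description. The purple one at top (175,266) / side (355,370) is the decoy. I'll confirm this with an enlarged crop and measure.

```bash
python3 - <<'E'
from h import *
pt,Pt=cloud('top'); ps,Ps=cloud('side')
c=lambda p,u,v,w,h,s:cv2.resize(p[v:v+h,u:u+w,::-1],None,fx=s,fy=s,interpolation=cv2.INTER_CUBIC)
a=np.vstack([np.hstack([c(pt,150,180,100,75,4) if 0 else c(pt,160,210,100,75,4),c(ps,300,285,100,75,4)]),np.hstack([c(pt,322,165,100,75,4),c(ps,245,170,100,75,4)])])
cv2.imwrite('pics/crop.png',a)
def rect(P,m,name):
    q=P[m]; q=q[np.isfinite(q).all(1)]
    r=cv2.minAreaRect((q[:,:2]*1000).astype(np.float32)); print(name,len(q),'mean',q.mean(0).round(4),'z',np.percentile(q[:,2],[5,50,95]).round(3),'rect',np.round(r[0],1),np.round(r[1],1),round(r[2],1)); return q
for n,p,P in(('top',pt,Pt),('side',ps,Ps)):
    print(n); z=P[...,2]; X=P[...,0];Y=P[...,1]
    hsv=cv2.cvtColor(p,cv2.COLOR_RGB2HSV); H,S,V=hsv[...,0],hsv[...,1],hsv[...,2]
    g=(H>45)&(H<80)&(S>120)&(V>60)
    q=rect(P,g,'green')
    gc=np.median(q,0)
    rect(P,g&(z>np.percentile(q[:,2],50)-.003),'greentop')
    ctrlm=(abs(X-gc[0])<.1)&(abs(Y-gc[1])<.09)&(z>.045)&(z<.055); rect(P,ctrlm,'box top')
    if n=='top': w=np.zeros_like(g); w[235:285,195:240]=1
    else: w=np.zeros_like(g); w[290:365,315:370]=1
    w&=~((H>125)&(H<160)&(S>80))
    rect(P,w&(z>.160),'scope top'); rect(P,w&(z>.08)&(z<.155),'scope body')
    rect(P,w&(z>.012)&(z<.022),'cradle base')
    f=np.zeros_like(g)
    if n=='top': f[160:260,330:410]=1
    else: f[165:240,245:345]=1
    rect(P,f&(z>.010)&(z<.02),'plate'); rect(P,f&(z>.055)&(z<.067),'shaftish')
    rect(P,f&(z>.075),'high')
    for i,(vv,uu) in enumerate(zip(*np.where(f&(z>.10)))): pass
    print('maxz',np.nanmax(z[f]))
E
```

```text
top
green 61 mean [0.5873 0.2042 0.0706] z [0.066 0.072 0.076] rect [500.1 210. ] [ 24.5 213.9] 86.2
greentop 48 mean [0.5936 0.2039 0.0734] z [0.07  0.073 0.076] rect [594.6 203.3] [24.  23.1] 45.2
box top 926 mean [0.5936 0.2027 0.0501] z [0.046 0.05  0.054] rect [595.3 203.5] [101.  111.3] 79.4
scope top 171 mean [0.4329 0.2116 0.165 ] z [0.161 0.165 0.169] rect [433.4 212.1] [44.4 32.5] 19.6
scope body 110 mean [0.4268 0.2003 0.119 ] z [0.084 0.12  0.151] rect [430.5 200.7] [22.4 49.3] 75.1
cradle base 427 mean [0.4258 0.2017 0.0177] z [0.014 0.018 0.021] rect [433.5 212. ] [100.3  80.1] 12.4
plate 2540 mean [ 0.5911 -0.2377  0.015 ] z [0.011 0.015 0.019] rect [ 608.7 -229.9] [267.9 210.7] 5.5
shaftish 533 mean [ 0.5991 -0.2395  0.0605] z [0.056 0.06  0.066] rect [ 608.2 -233.8] [240. 154.] 0.3
high 1057 mean [ 0.6    -0.2398  0.0859] z [0.077 0.086 0.096] rect [ 600.5 -241.1] [166.4 166.1] 5.6
maxz 0.10328337696194367
side
green 94 mean [0.5828 0.2085 0.0683] z [0.046 0.071 0.074] rect [498.9 211.9] [ 25.2 214.4] 87.2
greentop 81 mean [0.5932 0.2079 0.0717] z [0.069 0.072 0.075] rect [593.4 207.1] [22.5 25.3] 10.6
box top 1467 mean [0.5915 0.2106 0.0496] z [0.046 0.05  0.053] rect [592.1 206.1] [103.4 111.9] 79.9
scope top 241 mean [0.4309 0.2169 0.1641] z [0.161 0.164 0.167] rect [431.  215.7] [42.5 33.1] 19.2
scope body 521 mean [0.4282 0.2325 0.1193] z [0.083 0.121 0.151] rect [411.4 273.5] [ 44.7 148. ] 18.5
cradle base 713 mean [0.4505 0.2027 0.0171] z [0.013 0.017 0.021] rect [444.6 162.1] [101.8 195.8] 14.9
plate 2272 mean [ 0.5925 -0.2193  0.015 ] z [0.011 0.015 0.019] rect [ 604.2 -298.3] [250.6 320.7] 5.4
shaftish 497 mean [ 0.5995 -0.2352  0.0606] z [0.056 0.061 0.066] rect [ 604.9 -234.5] [237.5 157.4] 6.5
high 963 mean [ 0.5988 -0.2266  0.0852] z [0.077 0.085 0.094] rect [ 597.8 -236.4] [165.6 167.2] 6.0
maxz 0.10147397547073633
```

View pics/crop.png

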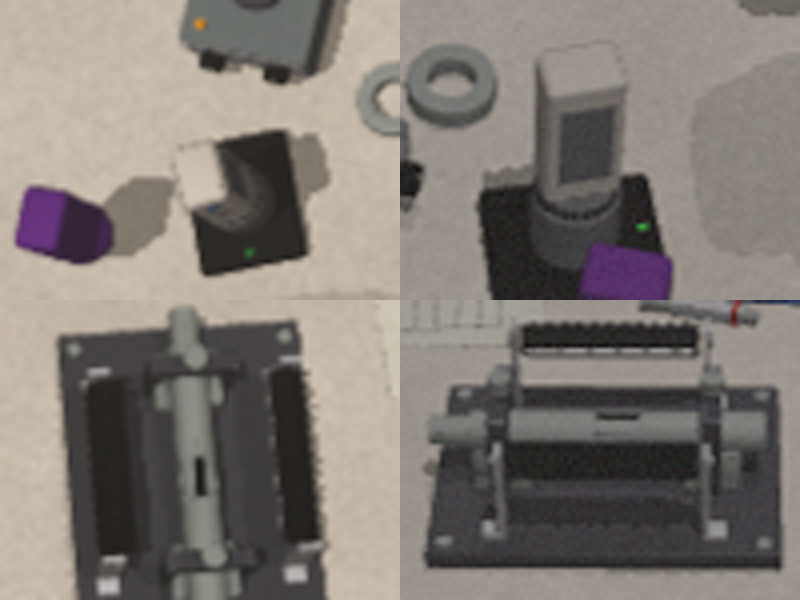

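The crop confirms it: the white microscope stands in the grey well of the black cradle, and the purple one stands apart on the table. The keyway shows dark at about top (372,209) and side (399,274→ full 399/4+245…). Next I measure the keyway, the shaft direction and the clearances.

```bash
cat >> h.py <<'E'
from scipy.spatial.transform import Rotation as R
def pose():
    o=ctrl.get_obs(); w,x,y,z=o['eef_rot']; return o,np.array(o['eef_pos']),R.from_quat([x,y,z,w])
def delta(pos,yaw):  # yaw(deg) of jaw axis (tool y) in world, tool x down; nearest half turn
    o,p,r=pose(); best=None
    for k in(0,180):
        a=np.radians(yaw+k); y=np.array([np.cos(a),np.sin(a),0]); x=np.array([0,0,-1.]); z=np.cross(x,y)
        rt=R.from_matrix(np.stack([x,y,z],1)); rv=(r.inv()*rt).as_rotvec(degrees=True)
        if best is None or np.linalg.norm(rv)<np.linalg.norm(best): best=rv
    print('at',p.round(4),'shift mm',(r.inv().apply(np.array(pos)-p)*1000).round(1),'rotvec',best.round(1),'F',np.round(o['wrist_force'],1),'open',round(o['opening'],3),'t',round(o['time_s'],2),'q',np.round(o['q'],2))
def onplane(n,u,v,z):
    c=ctrl.camera_info(n); T=np.array(c['T']); d=T[:3,:3]@[(u-c['cx'])/c['fx'],(v-c['cy'])/c['fy'],1]
    return T[:3,3]+d*(z-T[2,3])/d[2]
E
python3 - <<'E'
from h import *
for n,box,kb in(('top',(160,260,330,410),(195,225,366,378)),('side',(165,240,245,345),(268//1-0-0,280,390,410))):
    p,P=cloud(n); z=P[...,2]; g=cv2.cvtColor(p,cv2.COLOR_RGB2GRAY).astype(float)
    if n=='side': kb=(270,279,390,409); kb=(272-0,278,392,408)
    if n=='side': kb=(170+100//4,170+125//4+2,245+192//4,245+242//4)
    if n=='top': kb=(165+150//4,165+205//4,322+188//4,322+214//4)
    s=g[kb[0]:kb[1],kb[2]:kb[3]]; print(n,kb); print(s.astype(int))
    th=(s.min()+np.median(s))/2; w=np.clip(th-s,0,None)*(s<th)
    vv,uu=np.mgrid[kb[0]:kb[1],kb[2]:kb[3]]
    u,v=(w*uu).sum()/w.sum(),(w*vv).sum()/w.sum(); print('key px',u,v,onplane(n,u,v,.063).round(4),onplane(n,u,v,.059).round(4))
    # shaft crest: high points near line y=-0.24
    f=np.zeros(z.shape,bool); f[box[0]:box[1],box[2]:box[3]]=1
    m=f&(abs(P[...,1]+.237)<.025)&(P[...,0]>.545)&(P[...,0]<.65)&(z>.045)&(z<.07)
    q=P[m]; 
    # fit cylinder axis
    from scipy.optimize import least_squares
    fn=lambda t:np.hypot((q[:,1]-t[0]-t[1]*(q[:,0]-.6))*np.cos(t[1]),q[:,2]-t[2])-.015
    r=least_squares(fn,[-.237,.05,.048],loss='soft_l1',f_scale=.002); print('axis y@x=.6',r.x[0].round(4),'ang deg',np.degrees(np.arctan(r.x[1])).round(2),'z',r.x[2].round(4),len(q))
    for nm,zz in(('plate',(.011,.019)),('hi',(.075,.097))):
        q=P[f&(z>zz[0])&(z<zz[1])][:,:2]; print(nm,[np.round(e,4) for e in cv2.minAreaRect((q[(q[:,1]>-.36)&(q[:,1]<-.12)]*1000).astype(np.float32))])
    hsv=cv2.cvtColor(p,cv2.COLOR_RGB2HSV); m=(hsv[...,0]>125)&(hsv[...,0]<160)&(hsv[...,1]>80)&(P[...,0]>.3)&(P[...,1]>.1)&(P[...,1]<.4)&(z>0)
    q=P[m]; print('purple',q.min(0).round(3),q.max(0).round(3))
delta([.594,.2055,.11],20)
E
```

```text
top (202, 216, 369, 375)
[[137 138 135 134 123 108]
 [134 130 125 116 118 109]
 [129 110  70  79 109 112]
 [127  97  33  48  91 113]
 [126  98  33  38  82 115]
 [128 103  33  38  87 120]
 [132 109  35  35  87 122]
 [131 111  35  35  85 124]
 [132 111  37  36  84 123]
 [129 107  38  34  80 119]
 [125 103  39  33  69 109]
 [124 109  58  41  70 105]
 [118 113 107 114 118 119]
 [118 123 130 137 135 127]]
key px 371.5100698725853 208.87751746814632 [ 0.5918 -0.24    0.063 ] [ 0.5928 -0.2405  0.059 ]
axis y@x=.6 -0.241 ang deg 4.92 z 0.0477 334
plate [array([ 608.9807, -234.6847]), array([267.8602, 200.6306]), np.float64(5.178)]
hi [array([ 600.2632, -241.0793]), array([163.8558, 166.1252]), np.float64(5.5773)]
purple [0.38  0.303 0.045] [0.422 0.341 0.153]
side (195, 203, 293, 305)
[[ 48  47  45  48  48  53  44  45  45  52  51  40]
 [ 56  58  61  60  62  61  57  57  62  62  60  55]
 [ 85  82  88  86  87  88  86  90  89  89  88  90]
 [107  75  61  68  76  77  76  68  68  80  71  74]
 [108  76  55  43  45  45  46  43  49  45  37  73]
 [120 116 119 121 112 117 121 119 116 118 115 119]
 [121 124 124 124 126 127 126 125 126 124 127 123]
 [118 109 119 119 118 118 115 121 117 121 115 112]]
key px 298.9416974169742 196.77121771217713 [ 0.5929 -0.2459  0.063 ] [ 0.5937 -0.2508  0.059 ]
axis y@x=.6 -0.2393 ang deg 4.98 z 0.0481 297
plate [array([ 598.2034, -238.2021]), array([250.1393, 199.8253]), np.float64(5.4375)]
hi [array([ 597.818 , -236.4269]), array([165.5514, 167.201 ]), np.float64(5.9635)]
purple [0.38  0.237 0.002] [0.427 0.349 0.15 ]
at [ 0.1921 -0.5414  0.2305] shift mm [ 121.5 -569.5 -628.4] rotvec [89.5  0.1  0.1] F [ 0.3  0.7 -0.1] open 1.001 t 0.1 q [-1.44  0.18  1.61 -0.    1.35 -0.21]
```

Request:
step_arm(
  motion=[
    [0,-15,-16,0,0,0,255],
    [0,-45,-50,0,0,0,255],
    [0,-75,-83,0,0,0,255],
    [0,-110,-121,0,0,0,255],
    [0,-145,-160,0,0,0,255],
    [0,-180,-199,0,0,0,255],
    [0,-215,-237,0,0,0,255],
    [0,-250,-276,0,0,0,255],
    [0,-280,-309,0,0,0,255],
    [0,-300,-331,0,0,0,255],
  ],
)

```text
time_s: 1.35
eef_pos: [0.4043, -0.1465, 0.2311]
eef_rot: [-0.12, -0.697, -0.121, 0.697]
wrist_force: [0.5, 0.2, -0.4]
opening: 0.002
```

Request:
step_arm(
  motion=[
    [0,-30,-33,0,0,0,255],
    [0,-65,-72,0,0,0,255],
    [0,-100,-110,0,0,0,255],
    [0,-135,-149,0,0,0,255],
    [0,-170,-187,0,0,0,255],
    [0,-205,-226,0,0,0,255],
    [0,-235,-260,0,0,0,255],
    [0,-257,-285,0,0,0,255],
    [0,-269,-297,0,0,0,255],
    [0,-269,-297,0,0,0,255],
  ],
)

```text
time_s: 2.6
eef_pos: [0.5936, 0.2046, 0.2307]
eef_rot: [-0.12, -0.696, -0.12, 0.697]
wrist_force: [0.2, -0.6, 0.3]
opening: -0.001
```

```bash
python3 - <<'E'
from h import *
delta([.594,.2052,.085],109.5)
E
```

```text
at [0.5936 0.2046 0.2307] shift mm [145.7  -0.4  -0.7] rotvec [0.1 0.1 0. ] F [ 0.2 -0.6  0.3] open -0.001 t 2.6 q [ 0.14  0.3   1.47 -0.    1.38  1.37]
```

Request:
step_arm(
  motion=[
    [25,0,-1,0,0,0,255],
    [60,0,-1,0,0,0,255],
    [95,0,-1,0,0,0,255],
    [125,0,-1,0,0,0,255],
    [143,0,-1,0,0,0,255],
    [150,0,-1,0,0,0,255],
    [154,0,-1,0,0,0,255],
    [157,0,-1,0,0,0,255],
    [159,0,-1,0,0,0,255],
    [161,0,-1,0,0,0,255],
  ],
)

```text
time_s: 3.85
eef_pos: [0.5953, 0.2047, 0.0709]
eef_rot: [0.12, 0.697, 0.12, -0.696]
wrist_force: [0.0, -0.1, 1.9]
opening: 0.002
```

Request:
step_arm(
  motion=[
    [1,0,0,0,0,0,255],
    [2,0,0,0,0,0,255],
    [3,0,0,0,0,0,255],
    [3,0,0,0,0,0,255],
  ],
)

```text
time_s: 4.35
eef_pos: [0.5953, 0.2047, 0.0676]
eef_rot: [0.12, 0.697, 0.12, -0.697]
wrist_force: [0.5, 0.1, 4.1]
opening: 0.006
```

Request:
step_arm(
  motion=[
    [1,0,0,0,0,0,255],
    [2,0,0,0,0,0,255],
    [2,0,0,0,0,0,255],
  ],
)

```text
time_s: 4.72
eef_pos: [0.5953, 0.2047, 0.066]
eef_rot: [0.12, 0.697, 0.12, -0.697]
wrist_force: [-0.8, -0.1, 9.1]
opening: -0.001
```

The force rose to 9 N, above the 5 N for full travel, so the button has bottomed. Now up, and over to the microscope.

Request:
step_arm(
  motion=[
    [0,0,0,0,0,0,255],
    [-5,0,0,0,0,0,255],
    [-20,0,0,0,0,0,255],
    [-50,0,0,0,0,0,255],
    [-90,0,0,0,0,0,200],
    [-130,0,0,0,0,0,100],
    [-160,0,0,0,0,0,0],
    [-180,0,0,0,0,0,0],
    [-188,0,0,0,0,0,0],
    [-188,0,0,0,0,0,0],
  ],
)

```text
time_s: 5.98
eef_pos: [0.5946, 0.2045, 0.2528]
eef_rot: [-0.12, -0.697, -0.12, 0.697]
wrist_force: [0.2, -0.4, -0.8]
opening: 1.003
```

```bash
python3 - <<'E'
from h import *
delta([.4322,.214,.254],109.4)
delta([.4322,.214,.108],109.4)
E
```

```text
at [0.5946 0.2045 0.2528] shift mm [ -1.  -63.2 149.9] rotvec [0.1 0.  0. ] F [ 0.2 -0.4 -0.8] open 1.003 t 5.97 q [0.14 0.28 1.44 0.   1.42 1.37]
at [0.5946 0.2045 0.2528] shift mm [145.  -63.2 149.8] rotvec [0.1 0.  0. ] F [ 0.2 -0.4 -0.8] open 1.003 t 5.97 q [0.14 0.28 1.44 0.   1.42 1.37]
```

Request:
step_arm(
  motion=[
    [0,-8,19,0,0,0,0],
    [0,-20,48,0,0,0,0],
    [0,-33,78,0,0,0,0],
    [0,-45,107,0,0,0,0],
    [0,-56,132,0,0,0,0],
    [0,-63,150,0,0,0,0],
    [0,-63,150,0,0,0,0],
    [0,-63,150,0,0,0,0],
  ],
)

```text
time_s: 6.98
eef_pos: [0.4327, 0.2137, 0.2527]
eef_rot: [-0.12, -0.697, -0.12, 0.697]
wrist_force: [0.0, -0.1, -0.6]
opening: 1.0
```

```bash
python3 - <<'E'
from h import *
delta([.4322,.214,.108],109.4)
pt,_=snap('top'); ps,_=snap('side')
c=lambda p,u,v,w,h,s:cv2.resize(p[v:v+h,u:u+w,::-1],None,fx=s,fy=s,interpolation=cv2.INTER_CUBIC)
cv2.imwrite('pics/pre.png',np.hstack([c(pt,160,190,133,150,3),c(ps,280,230,133,150,3)]))
E
```

```text
at [0.4327 0.2137 0.2527] shift mm [144.7  -0.5   0.2] rotvec [ 0.1  0.  -0. ] F [ 0.  -0.1 -0.6] open 1.0 t 6.97 q [ 0.21 -0.05  1.81 -0.    1.38  1.44]
```

View pics/pre.png

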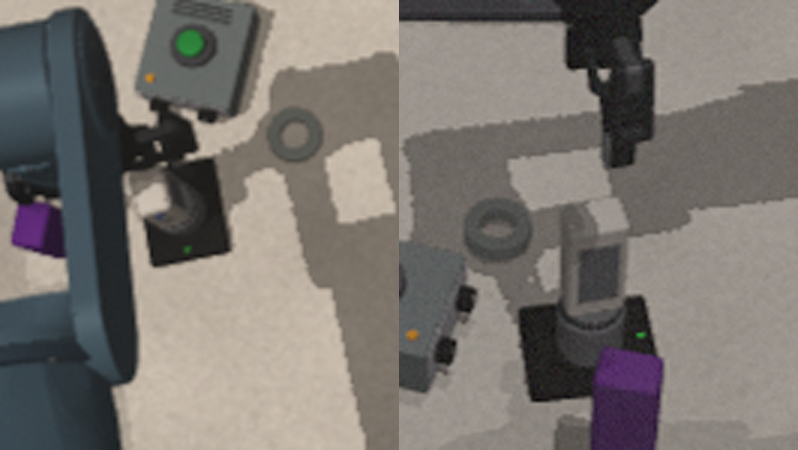

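The gripper stands above the white microscope: side view near finger at crop (620,160), microscope top at (595,215). Once the finger offset is allowed for, this agrees with the projection. The purple one is clear. Now I descend and grip.

Request:
step_arm(
  motion=[
    [20,0,0,0,0,0,0],
    [50,0,0,0,0,0,0],
    [80,0,0,0,0,0,0],
    [105,0,0,0,0,0,0],
    [125,0,0,0,0,0,0],
    [138,0,0,0,0,0,0],
    [145,0,0,0,0,0,0],
    [145,0,0,0,0,0,0],
  ],
)

```text
time_s: 8.07
eef_pos: [0.4325, 0.2138, 0.1082]
eef_rot: [-0.12, -0.697, -0.12, 0.697]
wrist_force: [0.1, 0.2, -0.3]
opening: 1.002
```

Request:
step_arm(
  motion=[
    [0,0,0,0,0,0,60],
    [0,0,0,0,0,0,100],
    [0,0,0,0,0,0,130],
    [0,0,0,0,0,0,150],
    [0,0,0,0,0,0,170],
    [0,0,0,0,0,0,255],
    [0,0,0,0,0,0,255],
    [0,0,0,0,0,0,255],
  ],
)

```text
time_s: 9.07
eef_pos: [0.4326, 0.2139, 0.1086]
eef_rot: [0.12, 0.697, 0.12, -0.697]
wrist_force: [-1.8, -0.7, 5.4]
opening: 0.371
```

Request:
step_arm(
  motion=[
    [-4,0,0,0,0,0,255],
    [-12,0,0,0,0,0,255],
    [-25,0,0,0,0,0,255],
    [-40,0,0,0,0,0,255],
    [-58,0,0,0,0,0,255],
    [-78,0,0,0,0,0,255],
    [-98,0,0,0,0,0,255],
    [-115,0,0,0,0,0,255],
    [-127,0,0,0,0,0,255],
    [-130,0,0,0,0,0,255],
  ],
)

```text
time_s: 10.32
eef_pos: [0.4328, 0.2139, 0.2392]
eef_rot: [0.12, 0.697, 0.12, -0.696]
wrist_force: [-0.9, 0.4, -2.9]
opening: 0.369
```

```bash
python3 - <<'E'
from h import *
delta([.591,-.240,.245],95)
pt,_=snap('top'); ps,_=snap('side')
c=lambda p,u,v,w,h,s:cv2.resize(p[v:v+h,u:u+w,::-1],None,fx=s,fy=s,interpolation=cv2.INTER_CUBIC)
cv2.imwrite('pics/lift.png',c(ps,270,160,160,200,3))
E
```

```text
at [0.4328 0.2139 0.2392] shift mm [ -5.7 480.7   2.6] rotvec [14.5 -0.1  0. ] F [-0.9  0.4 -2.9] open 0.369 t 10.32 q [ 0.21 -0.04  1.82  0.    1.35  1.44]
```

View pics/lift.png

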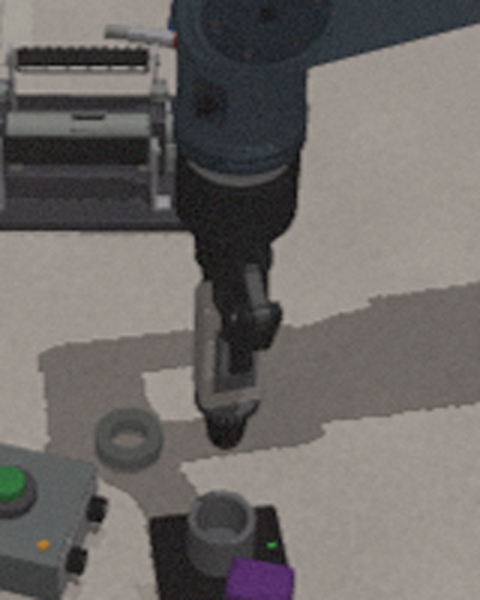

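The microscope hangs upright in the fingers (nose at about crop (225,435)), and the cradle is empty. I carry it over at this height, with its nose at about 150 mm against 103 mm for the tallest clamp.

Request:
step_arm(
  motion=[
    [0,8,0,0,0,0,255],
    [0,25,0,0,0,0,255],
    [0,50,0,0,0,0,255],
    [0,80,0,1,0,0,255],
    [0,110,0,3,0,0,255],
    [0,140,1,5,0,0,255],
    [0,170,1,7,0,0,255],
    [0,200,1,9,0,0,255],
    [0,230,1,11,0,0,255],
    [0,260,1,12,0,0,255],
  ],
)

```text
time_s: 11.68
eef_pos: [0.5183, -0.0338, 0.2378]
eef_rot: [-0.046, -0.705, -0.046, 0.706]
wrist_force: [0.1, 0.1, -1.4]
opening: 0.37
```

```bash
python3 - <<'E'
from h import *
delta([.591,-.240,.239],95)
E
```

```text
at [ 0.5183 -0.0338  0.2378] shift mm [ -1.2 213.9 -45.4] rotvec [2.4 0.  0. ] F [ 0.1  0.1 -1.4] open 0.37 t 11.68 q [-0.29  0.05  1.74 -0.    1.35  1.15]
```

Request:
step_arm(
  motion=[
    [0,30,-6,0.5,0,0,255],
    [0,60,-13,1,0,0,255],
    [0,90,-19,1.5,0,0,255],
    [0,120,-25,2,0,0,255],
    [0,150,-32,2.4,0,0,255],
    [0,177,-38,2.4,0,0,255],
    [0,197,-42,2.4,0,0,255],
    [0,209,-44,2.4,0,0,255],
    [0,214,-45,2.4,0,0,255],
    [0,214,-45,2.4,0,0,255],
  ],
)

```text
time_s: 12.92
eef_pos: [0.591, -0.2376, 0.2382]
eef_rot: [-0.032, -0.706, -0.032, 0.706]
wrist_force: [-0.7, -0.4, -1.4]
opening: 0.367
```

```bash
python3 - <<'E'
from h import *
delta([.591,-.240,.239],95)
pt,_=snap('top'); ps,_=snap('side')
c=lambda p,u,v,w,h,s:cv2.resize(p[v:v+h,u:u+w,::-1],None,fx=s,fy=s,interpolation=cv2.INTER_CUBIC)
cv2.imwrite('pics/over.png',np.hstack([c(pt,320,130,130,180,3),c(ps,230,90,130,180,3)]))
E
```

```text
at [ 0.591  -0.2376  0.2382] shift mm [-0.8  2.4  0.2] rotvec [0.1 0.  0. ] F [-0.7 -0.4 -1.4] open 0.367 t 12.93 q [-0.57  0.31  1.43  0.    1.4   0.91]
```

View pics/over.png

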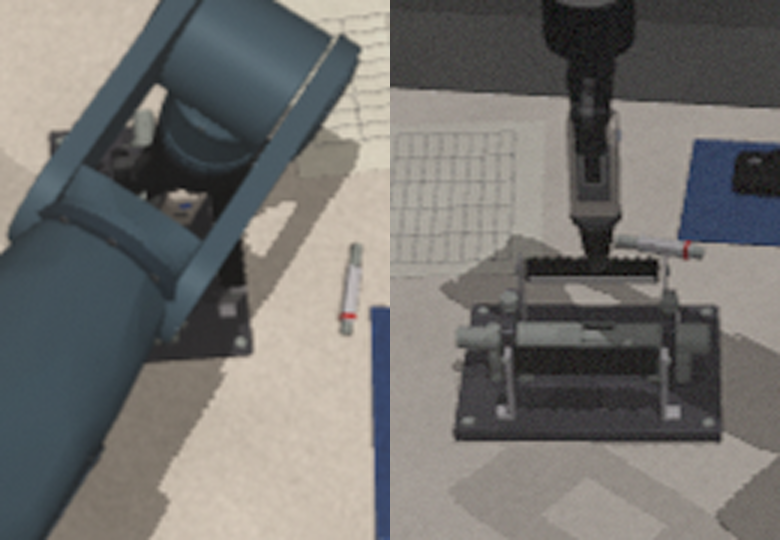

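```bash
cat > m.py <<'E'
from h import *
from scipy.optimize import least_squares
snap('side')
delta([.591,-.240,.239],95)
p,P=cloud('side'); q=P[200-130:230].reshape(-1,3)
q=q[(abs(q[:,0]-.591)<.035)&(abs(q[:,1]+.24)<.04)]
tz=pose()[1][2]
nz=tz-.0886  # expected nose
s=q[(q[:,2]>nz-.03)&(q[:,2]<nz+.06)]
h,e=np.histogram(s[:,2],np.arange(nz-.03,nz+.06,.003)); print('nose exp z',nz.round(4)); print([(round(a*1000),int(b)) for a,b in zip(e,h)])
s=q[(q[:,2]>nz+.003)&(q[:,2]<nz+.048)]; hh=s[:,2]-nz
rad=np.interp(hh,[0,.03,.04,.0401,.05],[.011,.0165,.0165,.0225,.0225])
r=least_squares(lambda t:np.hypot(s[:,0]-t[0],s[:,1]-t[1])-rad,[.591,-.24],loss='soft_l1',f_scale=.002); print('nose axis',r.x.round(4),len(s))
b=q[(q[:,2]>nz+.055)&(q[:,2]<nz+.09)]
f=b[b[:,1]>np.median(b[:,1])-.006]; k=np.polyfit(f[:,0],f[:,1],1); print('face slope deg',np.degrees(np.arctan(k[0])).round(1),'x mid',((np.percentile(f[:,0],2)+np.percentile(f[:,0],98))/2).round(4),'y face@mid',np.polyval(k,.591).round(4),len(f))
for lo in(.055,.065,.075,.085): 
    g=f[(f[:,2]>nz+lo)&(f[:,2]<nz+lo+.01)]; print(lo,np.percentile(g[:,0],[2,98]).round(4),np.median(g[:,1]).round(4),len(g))
E
python3 m.py
```

```text
at [ 0.591  -0.237   0.2384] shift mm [-0.6  2.9  0.2] rotvec [0.2 0.  0. ] F [-0.2  0.5 -0.8] open 0.369 t 13.07 q [-0.57  0.31  1.43  0.    1.4   0.91]
nose exp z 0.1498
[(120, 0), (123, 0), (126, 0), (129, 0), (132, 0), (135, 0), (138, 0), (141, 0), (144, 0), (147, 2), (150, 2), (153, 7), (156, 9), (159, 4), (162, 13), (165, 11), (168, 2), (171, 12), (174, 5), (177, 12), (180, 10), (183, 6), (186, 2), (189, 6), (192, 13), (195, 18), (198, 25), (201, 14), (204, 16)]
nose axis [ 0.5887 -0.2369] 130
face slope deg 4.6 x mid 0.5882 y face@mid -0.2204 172
0.055 [0.5694 0.6096] -0.2213 50
0.065 [0.5672 0.6092] -0.2203 56
0.075 [0.5669 0.6084] -0.2209 45
0.085 [0.5675 0.6074] -0.2198 21
```

```bash
python3 - <<'E'
from h import *
p,P=cloud('side'); g=cv2.cvtColor(p,cv2.COLOR_RGB2GRAY).astype(int)
print(g[196:202,289:312])
for u,v in((293.,198.5),(299.5,198.5),(305.5,198.5),(299.5,197.5)): print(u,v,onplane('side',u,v,.063).round(4))
delta([.594,-.240,.1706],95)
E
```

```text
[[ 45  48  45  46  43  51  44  49  45  48  47  49  46  46  50  43  45  46
   45  46  42  47  49]
 [ 88  83  85  78  61  66  63  62  65  67  66  66  67  68  67  70  62  57
   56  52  55  57  61]
 [123 123 128 118 108  70  50  56  61  61  64  62  64  59  60  66  75  83
   83  82  84  80  85]
 [116 119 122 121 104  75  52  35  42  40  41  48  43  46  44  58  81  87
   86  83  86  88  87]
 [119 118 117 118 109 107 119 121 122 122 107  77  77  77  75  80  83  88
   84  87  90  86  87]
 [117 119 122 117 118 119 128 127 129 128 127 109  86  83  83  84  84  84
   83  83  90  84  82]]
293.0 198.5 [ 0.6087 -0.2364  0.063 ]
299.5 198.5 [ 0.5903 -0.2383  0.063 ]
305.5 198.5 [ 0.5734 -0.24    0.063 ]
299.5 197.5 [ 0.5909 -0.2428  0.063 ]
at [ 0.591  -0.237   0.2384] shift mm [67.8  3.2 -2.7] rotvec [0.2 0.  0. ] F [-0.2  0.5 -0.8] open 0.369 t 13.07 q [-0.57  0.31  1.43  0.    1.4   0.91]
```

Request:
step_arm(
  motion=[
    [0,2,-1,0,0,0,255],
    [2,3.5,-2,0,0,0,255],
    [8,3.5,-2,0,0,0,255],
    [18,3.5,-2,0,0,0,255],
    [30,3.5,-2,0,0,0,255],
    [42,3.5,-2,0,0,0,255],
    [52,3.5,-2,0,0,0,255],
    [57,3.5,-2,0,0,0,255],
    [58,3.5,-2,0,0,0,255],
    [58,3.5,-2,0,0,0,255],
  ],
)

```text
time_s: 14.32
eef_pos: [0.5935, -0.2413, 0.1807]
eef_rot: [0.032, 0.707, 0.031, -0.706]
wrist_force: [0.1, 0.6, -2.1]
opening: 0.367
```

```bash
python3 m.py; python3 - <<'E'
from h import *
p,P=cloud('side')
cv2.imwrite('pics/low.png',cv2.resize(p[130:250,230:370,::-1],None,fx=5,fy=5,interpolation=cv2.INTER_CUBIC))
E
```

```text
at [ 0.5936 -0.2413  0.1808] shift mm [-58.2  -1.5   2.4] rotvec [ 0.1 -0.  -0. ] F [-0.3  0.3 -2. ] open 0.37 t 14.38 q [-0.57  0.37  1.48  0.    1.29  0.91]
nose exp z 0.0922
[(62, 40), (65, 14), (68, 0), (71, 0), (74, 0), (77, 0), (80, 0), (83, 0), (86, 0), (89, 0), (92, 5), (95, 6), (98, 9), (101, 3), (104, 7), (107, 7), (110, 5), (113, 13), (116, 6), (119, 9), (122, 9), (125, 7), (128, 3), (131, 6), (134, 14), (137, 12), (140, 25), (143, 14), (146, 14)]
nose axis [ 0.5919 -0.2408] 116
face slope deg 3.1 x mid 0.5912 y face@mid -0.2254 161
0.055 [0.5692 0.6098] -0.2255 47
0.065 [0.5712 0.6123] -0.2259 49
0.075 [0.571  0.6119] -0.225 45
0.085 [0.5693 0.6117] -0.2247 20
```

View pics/low.png

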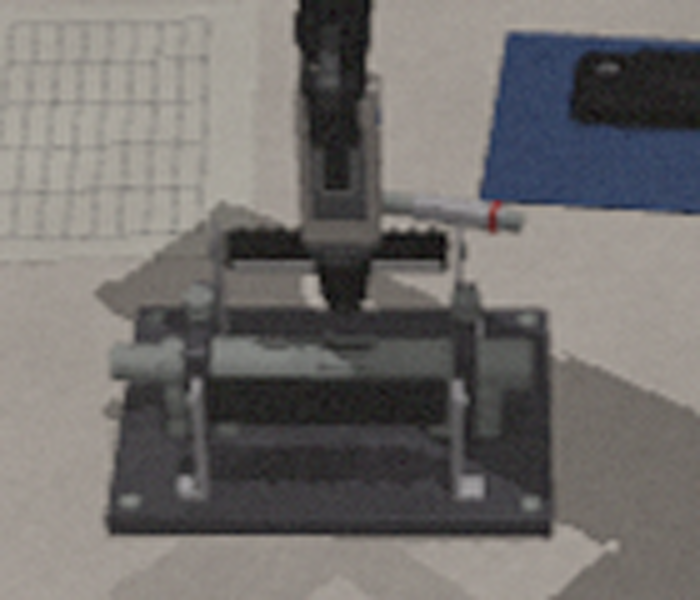

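The nose tip at crop (345,305) is directly above the keyway at (345,338). In the side camera's frame the nose is at (0.5917, -0.241) and the keyway at (0.5915, -0.240). I lower it the last 19 mm.

Request:
step_arm(
  motion=[
    [2,-0.7,0.8,0,0,0,255],
    [6,-0.7,0.8,0,0,0,255],
    [10,-0.7,0.8,0,0,0,255],
    [14,-0.7,0.8,0,0,0,255],
    [17,-0.7,0.8,0,0,0,255],
    [18.5,-0.7,0.8,0,0,0,255],
    [18.5,-0.7,0.8,0,0,0,255],
    [18.5,-0.7,0.8,0,0,0,255],
    [18.5,-0.7,0.8,0,0,0,255],
    [18.5,-0.7,0.8,0,0,0,255],
  ],
)

```text
time_s: 15.62
eef_pos: [0.5925, -0.2405, 0.1619]
eef_rot: [0.032, 0.706, 0.032, -0.706]
wrist_force: [0.2, 0.3, -1.0]
opening: 0.369
```

```bash
python3 m.py; python3 - <<'E'
from h import *
p,P=cloud('side')
cv2.imwrite('pics/fin.png',cv2.resize(p[130:250,230:370,::-1],None,fx=5,fy=5,interpolation=cv2.INTER_CUBIC))
c=ctrl.camera_info('side'); T=np.linalg.inv(c['T'])
for zz in(.063,.068,.073,.078):
    a=T@[.5915,-.2405,zz,1]; print(zz,(c['fx']*a[0]/a[2]+c['cx']-230)*5,(c['fy']*a[1]/a[2]+c['cy']-130)*5)
E
```

```text
at [ 0.5925 -0.2405  0.1619] shift mm [-77.1  -0.7   1.4] rotvec [ 0.1 -0.  -0. ] F [-0.4  0.3 -1. ] open 0.367 t 15.68 q [-0.57  0.39  1.5   0.    1.26  0.91]
nose exp z 0.0733
[(43, 0), (46, 3), (49, 14), (52, 26), (55, 29), (58, 57), (61, 49), (64, 17), (67, 0), (70, 0), (73, 3), (76, 6), (79, 7), (82, 7), (85, 7), (88, 7), (91, 9), (94, 8), (97, 6), (100, 10), (103, 11), (106, 0), (109, 4), (112, 4), (115, 18), (118, 14), (121, 25), (124, 10), (127, 13)]
nose axis [ 0.5906 -0.2404] 118
face slope deg 3.1 x mid 0.5893 y face@mid -0.2241 151
0.055 [0.5691 0.6083] -0.2244 43
0.065 [0.5708 0.6095] -0.2234 45
0.075 [0.5687 0.6097] -0.2245 51
0.085 [0.5687 0.6088] -0.2232 12
0.063 345.97585991925285 339.94067959476695
0.068 345.73873894418284 333.05704594789734
0.073 345.5005741050411 326.1431088753389
0.078 345.26135849360713 319.19866783111615
```

View pics/fin.png

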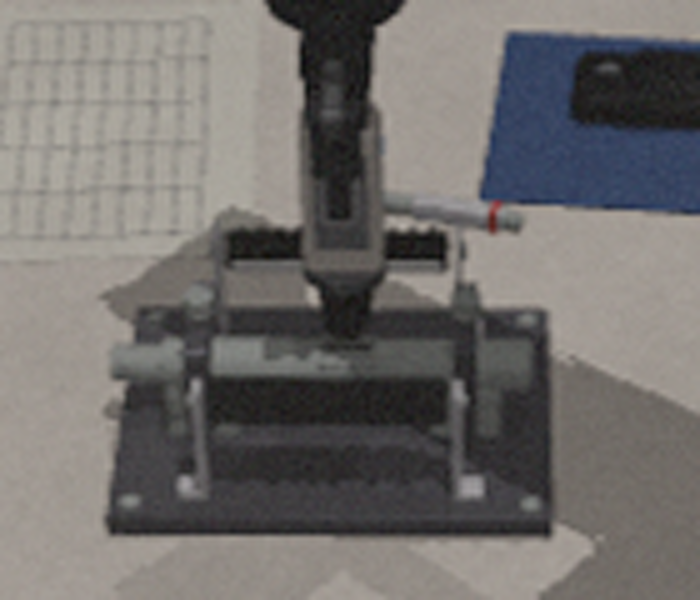

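The nose end is at about crop (346,332), just above the keyway. Depth readings start at z≈73 mm above the 63 mm shaft top, and the arm is still. I hand it in.

```bash
python3 -c "
from h import *
print(np.abs(ctrl.get_obs()['dq']).max()); print(ctrl.hand_in())"
```

```text
0.0012940012239634742
the job is handed in; nothing more can be done
None
```

I pressed the green button and let it back up, then carried the white microscope from its cradle to the keyway and handed in while still holding it there. No verdict was reported.

- **Button:** The press reached 9 N at about 6 mm of travel, which is past the 5 N needed. I did not measure the button coming back up; I only saw the arm lift clear of it.
- **Position:** In the side camera, the nose was within about 1 mm of the keyway centre sideways and about 10 mm above the shaft top. The top camera's earlier reading of the keyway differed by 2–3 mm along the shaft, so I placed the nose between the two readings. Both are within the 6 mm limit.
- **Alignment:** The microscope looked upright. Its long side read about 3° in the last fit and 4.6° in an earlier one, against 5° for the shaft; the limit is 8°.
- **Grip and stillness:** The fingers held at about 31 mm opening, the arm was still, and the wrist force was close to the microscope's weight.
- **Contact and time:** I saw no contact with the shaft or fixture. Nothing near the fixture looked moved, but I did not re-measure the other tools. It took about 16 s.

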